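Find the full carton of arcade buttons by weight

ROBOT

A 6-joint arm with a two-finger parallel gripper is mounted at the origin on the work surface. World frame = base frame: x ahead of the robot, y to its left, z up, the work surface at z = 0. Lengths are in mm, angles in rad, forces in N, time in s.
With the tool pointing down it reaches from about 250 to 775 mm from the base axis. Payload 8.9 kg.
Tool frame: the origin (TCP) lies at the very end of the fingers, on their centre line; the grasp point (between the pads) lies 19 mm behind it; z points along the fingers, y is the line along which they close (so a half turn about z gives the same grasp; the last joint's range is limited). The gripper opens to 85 mm and grips with 20 to 120 N. Pads are 22 mm wide; open, the fingers measure 114 mm over their backs; the gripper's body (76 mm by 85 mm) begins 54 mm behind the grasp point. The pads swing forward as they close: fully open they stand 13 mm farther back than shut.
Start: joints at [0.992, 0.291, -0.153, 1.127, 0, 1.431], TCP at [223.517, 475.041, 231.305] pointing down, gripper open.
Joint ranges: [-2.52, 2.52], [-0.91, 1.74], [-1.3, 1.37], [-1.96, 2.02], [-1.52, 1.47], [-3.14, 3.14]. Speed limits (rad/s): [2.22, 2.22, 2.79, 3.14, 3.14, 3.14].

INTERFACE

Orientations are given as a 3x3 rotation matrix whose columns are the frame's x, y, z axes.
In Python, from cell import robot gives the robot as it stands.
- The arm moves only by the tool send_rows, never from a script. Its argument "commands" is a list of rows, each an object with "delta_pos": the shift along the tool's x, y, z in m, a list of three; "turn": the turn, a rotation vector about the tool's x, y, z in degrees, a list of three; "claw": the opening, from 0 (shut) to 1 (fully open). A call has 1 to 5 rows; each row shifts and turns the commanded pose from where the row before left it, along the tool's axes as they then stand; what a row does not reach is not made up. A row lasts 1/12 s, in which the tool goes at most 41.7 mm and 7.16 degrees, less where a joint would pass 70% of its speed; a pose out of reach is approached as far as the arm can. A call is refused whole if a number of a shift passes 0.0417 or a number of a turn 7.16, either way. A call with a gripper value outside its range is refused whole. The fingers move at their own pace and stop on an object; "squeeze" is the grip in N (left out, the last holds). Time passes only in rows, so rows that do not move let the fingers close. It gives the time, the measured TCP pose, the force, the opening and the grip force at its end, in the units of the state.
- robot.get_state(): the state, without advancing time (a new reading comes with each control period).
- robot.snapshot(name): name is "side" or "top" or "wrist"; returns a dict with "pixels" (400x640x3 uint8, blue, green, red), "range_z" (400x640 float32, mm along the optical axis (not along the pixel's ray), 0 where there is no reading), "fx", "fy", "cx", "cy" (pixels), "k1" (the pictures are not rectified: a ray, as slopes to the right and down, at radius r is drawn at 1 + k1 r^2 times it, then the intrinsics apply), "extrinsics" (4x4, takes a point from world to camera coordinates); the wrist camera has in their place "tool_from_camera" (4x4, takes a point from camera to tool coordinates, whose origin is the TCP and whose axes are the flange's). Camera axes: x right, y down, z forward; pixel columns grow to the right and rows downward; lengths in mm; the calibration is good to about 2 mm. A picture is of the moment at which its call begins: read the wrist's pose just before it.
- robot.close_job(): hands the job in; it is judged then, once.
Trained networks look in a picture, given as the dict that the camera call returned (one of the last four; its "shot" number tells which), for a name from the list of things; names that differ only in an ending like _2 or _b are one class to them, and where a whole thing is asked for, a point or a joint stands for the part that bears it (a point fixed in the world has none). Each returns a list of dicts, best first, with "conf" (0 to 1); they miss things now and then, are a little off and sometimes report something else, mostly with a low value. They report only what shows in the picture. A call takes as long as a camera call. They do not tell look-alikes from the thing itself.
- robot.regions_of(picture, target): "mask" (400x640 bool, what is visible of it) and "extent" ([centre column, centre row, width, height] as shares, 0 to 1, of the picture: columns of its width, rows of its height, round what is visible of it).
- robot.spot_point(picture, target): "point" ([column, row] as shares, 0 to 1, of the picture: columns of its width, rows of its height: a listed point, or the origin of a listed thing).
The state is a dict: "time": time; "joints": joint angles; "joint_velocities": joint speeds; "joint_efforts": joint torques, N m; "ee_pos": TCP position; "tcp_rot": TCP orientation; "ft_force": force on the tool from outside, world axes, zero at the start; "wrist_torque": the same for the moment, N m; "opening": opening from 0.0 (shut) to 1.0 (fully open); "gripper_force": force on a finger pad.
Only numpy, scipy, OpenCV 4.12 (cv2) and the standard library are available. Lean on these libraries where they do the work, as an engineer would, in place of code of your own. Each camera call takes 0.05 s, during which the arm holds its last target. There are 200 camera calls.

TASK

One of the three identical taped cartons is still full of arcade push buttons and much heavier than the other two. Lift each carton clear of the table in turn, from the robot's left to its right, to feel which is heavy; only after all three have been lifted, gently set the heavy one upright and flat in the blue tray, and leave the two light ones standing upright where they were.

Things in the scene. Friction and masses are not known exactly. Their poses are not given: they have to be found in the camera images.
- box_left_center (a point): closed brown carton with a strip of yellow tape along the middle of its top, 90 (x, long side) x 60 (y, short side) x 55 mm high, one of three alike; this point is its centre, 27.5 mm above its underside, z up. Two of the three weigh under 0.12 kg, the third 0.38 to 0.55 kg; which one differs from run to run and cannot be seen. This is the one furthest to the robot's left (+y).
- box_mid_center (a point): closed brown carton with a strip of yellow tape along the middle of its top, 90 (x, long side) x 60 (y, short side) x 55 mm high, one of three alike; this point is its centre, 27.5 mm above its underside, z up. Two of the three weigh under 0.12 kg, the third 0.38 to 0.55 kg; which one differs from run to run and cannot be seen. This is the middle one of the row.
- box_right_center (a point): closed brown carton with a strip of yellow tape along the middle of its top, 90 (x, long side) x 60 (y, short side) x 55 mm high, one of three alike; this point is its centre, 27.5 mm above its underside, z up. Two of the three weigh under 0.12 kg, the third 0.38 to 0.55 kg; which one differs from run to run and cannot be seen. This is the one furthest to the robot's right (-y).
- tray_floor (a point): open blue plastic tray fixed to the table, 200 (x) x 170 (y) mm outside, 30 mm high, walls 5 mm thick; this point is the centre of its inner floor, 5 mm above the table, z up. It stands to the left or to the right of the cartons.
There are look-alikes about, which are no part of the job. Leave any purple or red look-alike of the part that bears box_mid_center alone.

How it is judged (in metres and radians):
On the way, in this order (a step that is already met when the one before it is completed fails the run):
1. the left carton is lifted upright clear of the table (height (world z) of box_left_center above 0.045 m and angle between box_left_center's own z axis and vertical below 0.4 rad), for 0.2 s.
2. the middle carton is lifted upright clear of the table (height (world z) of box_mid_center above 0.045 m and angle between box_mid_center's own z axis and vertical below 0.4 rad), for 0.2 s.
3. the right carton is lifted upright clear of the table (height (world z) of box_right_center above 0.045 m and angle between box_right_center's own z axis and vertical below 0.4 rad), for 0.2 s.
4. the heavy carton stands in the tray (((horizontal distance between box_left_center and tray_floor below 0.09 m and angle between box_left_center's own z axis and vertical below 0.12 rad and z of box_left_center in the frame of tray_floor between 0.018 and 0.04 m and contact force between box_left and tray above 2.5 N) or (horizontal distance between box_mid_center and tray_floor below 0.09 m and angle between box_mid_center's own z axis and vertical below 0.12 rad and z of box_mid_center in the frame of tray_floor between 0.018 and 0.04 m and contact force between box_mid and tray above 2.5 N) or (horizontal distance between box_right_center and tray_floor below 0.09 m and angle between box_right_center's own z axis and vertical below 0.12 rad and z of box_right_center in the frame of tray_floor between 0.018 and 0.04 m and contact force between box_right and tray above 2.5 N))), for 0.2 s.
At the end, for the whole second after the job is handed in: The heavy carton stands upright (within 7 degrees) and flat on the floor of the tray, bearing on it with its full weight (over 2.5 N); each light carton stands upright within 30 mm of where it stood at the start; all three are released and at rest (((horizontal distance between box_left_center and tray_floor below 0.09 m and angle between each of box_left_center, box_mid_center, box_right_center's own z axis and vertical below 0.12 rad and z of box_left_center in the frame of tray_floor between 0.018 and 0.04 m and contact force between box_left and tray above 2.5 N and distance of each of box_mid_center, box_right_center from where it was at the start of the episode below 0.03 m and linear speed of each of box_left, box_mid, box_right below 0.03 m/s) or (horizontal distance between box_mid_center and tray_floor below 0.09 m and angle between each of box_mid_center, box_left_center, box_right_center's own z axis and vertical below 0.12 rad and z of box_mid_center in the frame of tray_floor between 0.018 and 0.04 m and contact force between box_mid and tray above 2.5 N and distance of each of box_left_center, box_right_center from where it was at the start of the episode below 0.03 m and linear speed of each of box_left, box_mid, box_right below 0.03 m/s) or (horizontal distance between box_right_center and tray_floor below 0.09 m and angle between each of box_right_center, box_left_center, box_mid_center's own z axis and vertical below 0.12 rad and z of box_right_center in the frame of tray_floor between 0.018 and 0.04 m and contact force between box_right and tray above 2.5 N and distance of each of box_left_center, box_mid_center from where it was at the start of the episode below 0.03 m and linear speed of each of box_left, box_mid, box_right below 0.03 m/s))); the robot touches nothing.
It fails at once if a carton is dropped or slammed into the tray (it comes down at over 0.8 m/s, as when dropped from over 30 mm) ((horizontal distance between box_left_center and tray_floor below 0.09 m and z of box_left_center in the frame of tray_floor below 0.06 m and linear speed of box_left above 0.8 m/s) or (horizontal distance between box_mid_center and tray_floor below 0.09 m and z of box_mid_center in the frame of tray_floor below 0.06 m and linear speed of box_mid above 0.8 m/s) or (horizontal distance between box_right_center and tray_floor below 0.09 m and z of box_right_center in the frame of tray_floor below 0.06 m and linear speed of box_right above 0.8 m/s)).
It also fails if it takes over 67 s, if anything falls off the work surface, if the arm or the gripper's body presses on something with over 40 N, if the wrist force passes 120 N, or if a joint passes its speed limit or range.

## Working session

There is one attempt and no reset: what is moved stays moved. The work goes in short steps, Python scripts to look and compute and a tool call to move; the robot and the scene stay as the last step left them, time stands still between calls to the robot, and variables do not carry over. Pictures are saved under pics/ and viewed, at most 10 in all, crops included, and the job is handed in when it is done.

Besides the shell and the picture viewer there is one more tool, called after "Emit:" as name(argument=value, ...) on one line, values as JSON. send_rows: Moves the arm, as the interface text tells. Its arguments: {"type":"object","properties":{"commands":{"type":"array"},"squeeze":{"type":"number"}},"required":["commands"]}

```bash
mkdir -p pics; ls; cat > h.py <<'E'
import numpy as np, cv2
from cell import robot
def world(p, u, v, z=None):
    """pixel (arrays) -> world points via depth"""
    u=np.asarray(u,float);v=np.asarray(v,float)
    K=np.array([[p["fx"],0,p["cx"]],[0,p["fy"],p["cy"]],[0,0,1.]])
    s=cv2.undistortPoints(np.stack([u,v],-1).reshape(-1,1,2),K,np.array([p["k1"],0,0,0.])).reshape(-1,2)
    d=p["range_z"][v.astype(int),u.astype(int)].reshape(-1)
    c=np.c_[s*d[:,None],d,np.ones(len(d))]
    return (np.linalg.inv(np.array(p["extrinsics"]))@c.T).T[d>0,:3]
E
python3 - <<'E'
from h import *
p=robot.snapshot("top"); cv2.imwrite("pics/top.png",p["pixels"])
for t in ["box_left_center","box_mid_center","box_right_center","tray_floor"]:
    for r in robot.spot_point(p,t)[:4]:
        u,v=r["point"][0]*640,r["point"][1]*400
        print(t,r["conf"],round(u),round(v),world(p,[u],[v]).round())
for r in robot.regions_of(p,"box_mid_center"):
    v,u=np.nonzero(r["mask"]); w=world(p,u,v); w=w[w[:,2]>48]
    if len(w)<20: print("few",r["conf"],r["extent"]);continue
    print("m",round(r["conf"],2),np.round(np.array(r["extent"])*[640,400,640,400]),cv2.minAreaRect(w[:,:2].astype(np.float32)),np.median(w[:,2]))
s=robot.get_state();print(s)
E
```

```text
pics
box_left_center 0.67 267 167 [[581. 166.  53.]]
box_left_center 0.27 319 180 [[538.  16.  54.]]
box_mid_center 0.88 372 227 [[ 402. -129.   56.]]
box_mid_center 0.73 313 231 [[395.  37.  57.]]
box_mid_center 0.71 323 181 [[535.   5.  57.]]
box_right_center 0.61 378 172 [[ 560. -152.   56.]]
tray_floor 0.67 450 198 [[ 488. -374.    2.]]
m 0.92 [312. 228.  31.  35.] ((406.0824279785156, 37.00825500488281), (59.964263916015625, 90.49845886230469), 63.504817962646484) 53.934492937911386
m 0.79 [372. 227.  38.  28.] ((413.9892272949219, -133.3074188232422), (91.13152313232422, 60.216331481933594), 68.74547576904297) 53.894043270405064
m 0.69 [322. 181.  31.  37.] ((541.1603393554688, 7.151397705078125), (60.00980758666992, 90.54060363769531), 75.78465270996094) 53.81247075670717
{'time': 0.3, 'joints': array([ 9.91683215e-01,  2.90886194e-01, -1.53602268e-01,  1.12669909e+00,
       -1.08357827e-05,  1.43149987e+00]), 'joint_velocities': array([ 0.00045532, -0.00330179,  0.00155196,  0.00115643, -0.00151808,
       -0.00202893]), 'joint_efforts': array([ 2.68858903e-04, -5.36558604e+01,  3.31193089e+01,  8.97703052e-03,
       -1.70024082e-04, -6.32093247e-06]), 'ee_pos': array([223.46022072, 474.93104912, 231.1327277 ]), 'tcp_rot': array([[-9.04829738e-01,  4.25773534e-01, -2.05043792e-04],
       [ 4.25773581e-01,  9.04829678e-01, -3.33369068e-04],
       [ 4.35899823e-05, -3.88944477e-04, -9.99999923e-01]]), 'ft_force': array([-0.10528301,  0.45550509,  0.32351059]), 'wrist_torque': array([-0.04404755,  0.03360216,  0.00565393]), 'gripper_force': 0.0, 'opening': 1.001551417101817}
```

View pics/top.png

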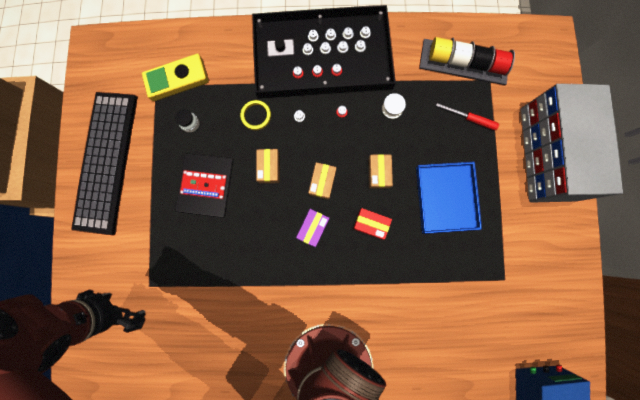

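The three brown cartons are at (267,165), (322,180) and (380,170). The purple one (313,228) and red one (373,223) are look-alikes to leave alone, and the tray is at (449,198). I'll measure the brown ones and confirm them in one crop.

```bash
python3 - <<'E'
from h import *
p=robot.snapshot("top")
im=p["pixels"]
cv2.imwrite("pics/crop.png",cv2.resize(im[130:250,230:490],None,fx=3,fy=3,interpolation=cv2.INTER_CUBIC))
vv,uu=np.mgrid[140:250,240:500]; 
for n,(u0,v0) in dict(L=(267,165),M=(322,180),R=(381,170),purple=(312,228),red=(373,223)).items():
    vv,uu=np.mgrid[v0-28:v0+28,u0-25:u0+25]
    w=world(p,uu.ravel(),vv.ravel()); w=w[(w[:,2]>49)&(w[:,2]<62)]
    (c,s,a)=cv2.minAreaRect(w[:,:2].astype(np.float32))
    if s[0]<s[1]: a+=90
    print(n,np.round(c),np.round(s),"long axis deg from x",round((a+90)%180-90,1),np.median(w[:,2]).round())
vv,uu=np.mgrid[155:240,410:490]; w=world(p,uu.ravel(),vv.ravel()); w=w[(w[:,2]>22)&(w[:,2]<40)]
print("tray rim",cv2.minAreaRect(w[:,:2].astype(np.float32)))
E
```

```text
L [589. 165.] [59. 91.] long axis deg from x -0.1 54.0
M [541.   7.] [60. 91.] long axis deg from x -14.1 54.0
R [ 567. -162.] [61. 91.] long axis deg from x -0.6 54.0
purple [406.  37.] [60. 91.] long axis deg from x -26.2 54.0
red [ 414. -134.] [91. 60.] long axis deg from x 68.9 54.0
tray rim ((487.67315673828125, -363.7041931152344), (202.81686401367188, 172.2427215576172), 2.9908924102783203)
```

View pics/crop.png

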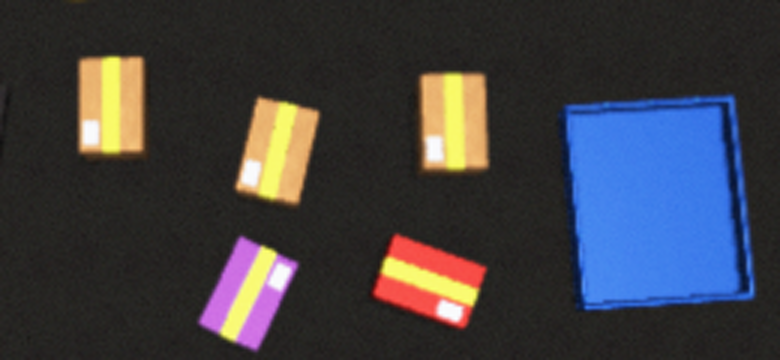

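The crop confirms it: the three brown, yellow-taped cartons in the back row are the right ones. The purple and red ones in the front row are not. I'll go above the left carton at (589,165), yaw 0.

Emit:
send_rows(commands=[{"delta_pos":[0,0,0],"turn":[0,0,-6.3],"claw":1},{"delta_pos":[0,0,0],"turn":[0,0,-6.3],"claw":1},{"delta_pos":[0,0,0],"turn":[0,0,-6.3],"claw":1},{"delta_pos":[0,0,0],"turn":[0,0,-6.3],"claw":1},{"delta_pos":[0,0,0],"turn":[0,0,0],"claw":1}], squeeze=60)

```text
time: 0.77
ee_pos: [223.5, 475.0, 231.3]
tcp_rot: [[-1.0, -0.005, -0.0], [-0.005, 1.0, -0.0], [0.0, -0.0, -1.0]]
ft_force: [-0.0, -0.6, 0.2]
opening: 1.003
gripper_force: 0.0
```

Emit:
send_rows(commands=[{"delta_pos":[-0.0244,-0.0207,0.006],"turn":[0,0,0],"claw":1},{"delta_pos":[-0.0244,-0.0207,0.006],"turn":[0,0,0],"claw":1},{"delta_pos":[-0.0244,-0.0207,0.006],"turn":[0,0,0],"claw":1},{"delta_pos":[-0.0244,-0.0207,0.006],"turn":[0,0,0],"claw":1},{"delta_pos":[-0.0244,-0.0207,0.006],"turn":[0,0,0],"claw":1}])

```text
time: 1.18
ee_pos: [346.4, 370.5, 201.1]
tcp_rot: [[-1.0, 0.004, 0.0], [0.004, 1.0, 0.0], [-0.0, 0.0, -1.0]]
ft_force: [0.0, 0.2, 0.5]
opening: 0.998
gripper_force: 0.0
```

Emit:
send_rows(commands=[{"delta_pos":[-0.0244,-0.0207,0.006],"turn":[0,0,0],"claw":1},{"delta_pos":[-0.0244,-0.0207,0.006],"turn":[0,0,0],"claw":1},{"delta_pos":[-0.0244,-0.0207,0.006],"turn":[0,0,0],"claw":1},{"delta_pos":[-0.0244,-0.0207,0.006],"turn":[0,0,0],"claw":1},{"delta_pos":[-0.0244,-0.0207,0.006],"turn":[0,0,0],"claw":1}])

```text
time: 1.6
ee_pos: [468.6, 266.8, 171.1]
tcp_rot: [[-1.0, 0.004, 0.0], [0.004, 1.0, 0.0], [-0.0, 0.0, -1.0]]
ft_force: [-0.3, 0.7, 0.1]
opening: 1.001
gripper_force: 0.0
```

Emit:
send_rows(commands=[{"delta_pos":[-0.0244,-0.0207,0.006],"turn":[0,0,0],"claw":1},{"delta_pos":[-0.0244,-0.0207,0.006],"turn":[0,0,0],"claw":1},{"delta_pos":[-0.0244,-0.0207,0.006],"turn":[0,0,0],"claw":1},{"delta_pos":[-0.0244,-0.0207,0.006],"turn":[0,0,0],"claw":1},{"delta_pos":[-0.0244,-0.0207,0.006],"turn":[0,0,0],"claw":1}])

```text
time: 2.02
ee_pos: [590.6, 163.3, 140.9]
tcp_rot: [[-1.0, 0.004, -0.0], [0.004, 1.0, 0.0], [0.0, 0.0, -1.0]]
ft_force: [0.0, -0.1, -0.8]
opening: 1.0
gripper_force: 0.0
```

Emit:
send_rows(commands=[{"delta_pos":[0,0,0],"turn":[0,0,0],"claw":1},{"delta_pos":[0,0,0],"turn":[0,0,0],"claw":1}])

```text
time: 2.18
ee_pos: [590.1, 163.3, 140.5]
tcp_rot: [[-1.0, 0.006, -0.001], [0.006, 1.0, -0.0], [0.001, -0.0, -1.0]]
ft_force: [-0.9, -0.2, -0.6]
opening: 1.002
gripper_force: 0.0
```

```bash
cat >> h.py <<'E'
def wrist():
    s=robot.get_state(); p=robot.snapshot("wrist")
    T=np.eye(4);T[:3,:3]=s["tcp_rot"];T[:3,3]=s["ee_pos"]
    p["extrinsics"]=np.linalg.inv(T@np.array(p["tool_from_camera"])); return p
def tops(p,lo=48,hi=62):
    vv,uu=np.mgrid[0:400,0:640]; m=np.zeros((400,640),np.uint8)
    W=np.full((400,640,3),-1e3); ok=p["range_z"]>0
    W[ok]=world(p,uu[ok],vv[ok]); m=((W[...,2]>lo)&(W[...,2]<hi)).astype(np.uint8)
    n,l,st,_=cv2.connectedComponentsWithStats(m)
    for i in range(1,n):
        if st[i,4]<1500: continue
        (c,s,a)=cv2.minAreaRect(W[l==i][:,:2].astype(np.float32))
        if s[0]<s[1]: a+=90
        print(np.round(c,1),np.round(s),round((a+90)%180-90,1),"bgr",p["pixels"][l==i].mean(0).round(),st[i])
E
python3 - <<'E'
from h import *
p=wrist(); cv2.imwrite("pics/w1.png",p["pixels"]); tops(p)
E
```

```text
[543.    7.2] [63. 91.] -14.2 bgr [133. 226. 240.] [   67    71    90   138 10204]
[590.4 165.4] [91. 60.] 0.1 bgr [ 80. 144. 175.] [ 281  143   83  114 8772]
```

View pics/w1.png

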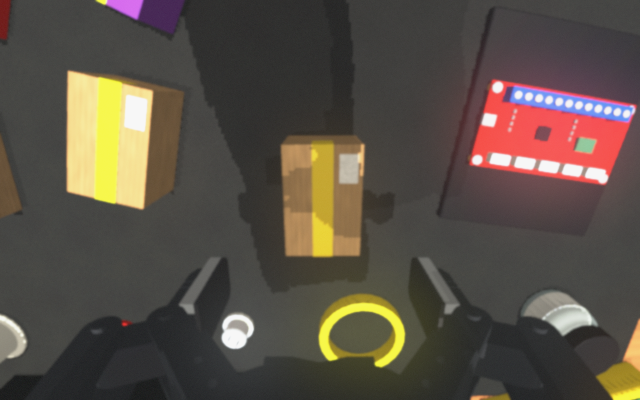

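The wrist view shows the left brown carton at (322,195) between the fingers, and its measured position agrees with the top view. I'll descend, grip and lift.

Emit:
send_rows(commands=[{"delta_pos":[0,0.002,0.022],"turn":[0,0,0],"claw":1},{"delta_pos":[0,0,0.022],"turn":[0,0,0],"claw":1},{"delta_pos":[0,0,0.022],"turn":[0,0,0],"claw":1},{"delta_pos":[0,0,0.022],"turn":[0,0,0],"claw":1},{"delta_pos":[0,0,0.022],"turn":[0,0,0],"claw":1}])

```text
time: 2.65
ee_pos: [588.6, 167.8, 31.0]
tcp_rot: [[-1.0, 0.0, 0.0], [0.0, 1.0, 0.0], [-0.0, 0.0, -1.0]]
ft_force: [1.0, 0.3, 0.4]
opening: 0.998
gripper_force: 0.0
```

Emit:
send_rows(commands=[{"delta_pos":[0,0,0.011],"turn":[0,0,0],"claw":1},{"delta_pos":[0,0,0.011],"turn":[0,0,0],"claw":1},{"delta_pos":[0,0,0],"turn":[0,0,0],"claw":1},{"delta_pos":[0,0,0],"turn":[0,0,0],"claw":0.6},{"delta_pos":[0,0,0],"turn":[0,0,0],"claw":0.5}], squeeze=60)

```text
time: 3.07
ee_pos: [590.3, 166.9, 10.5]
tcp_rot: [[-1.0, 0.0, 0.002], [0.0, 1.0, 0.0], [-0.002, 0.0, -1.0]]
ft_force: [0.5, 0.1, 0.7]
opening: 0.748
gripper_force: 0.0
```

Emit:
send_rows(commands=[{"delta_pos":[0,0,0],"turn":[0,0,0],"claw":0.4},{"delta_pos":[0,0,0],"turn":[0,0,0],"claw":0.4},{"delta_pos":[0,0,0],"turn":[0,0,0],"claw":0.4},{"delta_pos":[0,0,0],"turn":[0,0,0],"claw":0.4},{"delta_pos":[0,0,0],"turn":[0,0,0],"claw":0.4}])

```text
time: 3.48
ee_pos: [590.6, 166.8, 10.8]
tcp_rot: [[-1.0, 0.0, 0.002], [0.0, 1.0, 0.001], [-0.002, 0.001, -1.0]]
ft_force: [-0.6, -0.4, 7.4]
opening: 0.697
gripper_force: 65.1
```

Emit:
send_rows(commands=[{"delta_pos":[0,0,-0.006],"turn":[0,0,0],"claw":0.4},{"delta_pos":[0,0,-0.01],"turn":[0,0,0],"claw":0.4},{"delta_pos":[0,0,-0.012],"turn":[0,0,0],"claw":0.4},{"delta_pos":[0,0,-0.012],"turn":[0,0,0],"claw":0.4},{"delta_pos":[0,0,-0.01],"turn":[0,0,0],"claw":0.4}])

```text
time: 3.9
ee_pos: [590.1, 166.6, 61.3]
tcp_rot: [[-1.0, 0.0, 0.001], [0.0, 1.0, 0.0], [-0.001, 0.0, -1.0]]
ft_force: [1.4, -0.3, -0.8]
opening: 0.694
gripper_force: 64.6
```

Emit:
send_rows(commands=[{"delta_pos":[0,0,0],"turn":[0,0,0],"claw":0.4},{"delta_pos":[0,0,0],"turn":[0,0,0],"claw":0.4},{"delta_pos":[0,0,0],"turn":[0,0,0],"claw":0.4},{"delta_pos":[0,0,0],"turn":[0,0,0],"claw":0.4},{"delta_pos":[0,0,0],"turn":[0,0,0],"claw":0.4}])

```text
time: 4.32
ee_pos: [589.0, 166.5, 58.6]
tcp_rot: [[-1.0, -0.0, -0.001], [-0.0, 1.0, -0.0], [0.001, -0.0, -1.0]]
ft_force: [-0.8, -0.6, -0.9]
opening: 0.697
gripper_force: 64.6
```

```bash
python3 - <<'E'
from h import *
p=robot.snapshot("side"); cv2.imwrite("pics/s1.png",p["pixels"]); s=robot.get_state(); print(s["ft_force"],s["wrist_torque"],s["joint_efforts"],s["ee_pos"])
E
```

```text
[-0.09397092 -0.6898926  -1.33107194] [-0.00180564  0.00766857  0.03514296] [ 6.76920754e-03 -6.93800426e+01  2.89585125e+01  1.27437941e-02
 -1.76559541e-05  2.69468944e-05] [589.12145668 166.48627907  58.68768328]
```

View pics/s1.png

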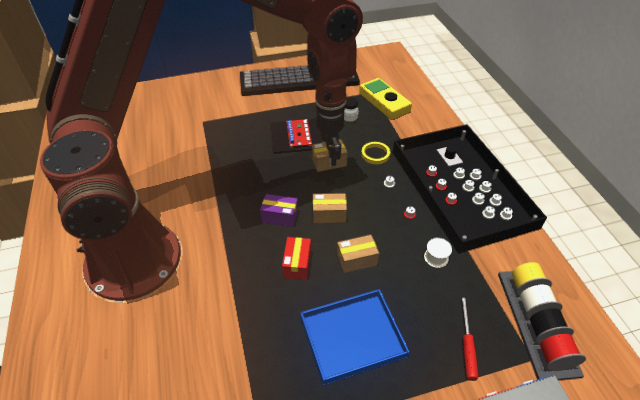

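The side view shows the left carton in the gripper at (330,150), upright and lifted. The wrist force is only about 1 N, so it is light. I'll set it down and rise.

Emit:
send_rows(commands=[{"delta_pos":[0,0,0.012],"turn":[0,0,0],"claw":0.4},{"delta_pos":[0,0,0.012],"turn":[0,0,0],"claw":0.4},{"delta_pos":[0,0,0.012],"turn":[0,0,0],"claw":0.4},{"delta_pos":[0,0,0.008],"turn":[0,0,0],"claw":0.4},{"delta_pos":[0,0,0.003],"turn":[0,0,0],"claw":0.4}])

```text
time: 4.78
ee_pos: [588.2, 166.3, 10.7]
tcp_rot: [[-1.0, -0.0, -0.003], [-0.0, 1.0, -0.0], [0.003, -0.0, -1.0]]
ft_force: [-14.2, -3.5, 40.2]
opening: 0.698
gripper_force: 68.7
```

Emit:
send_rows(commands=[{"delta_pos":[0,0,0.002],"turn":[0,0,0],"claw":0.4},{"delta_pos":[0,0,0],"turn":[0,0,0],"claw":0.4},{"delta_pos":[0,0,0],"turn":[0,0,0],"claw":0.8},{"delta_pos":[0,0,0],"turn":[0,0,0],"claw":1},{"delta_pos":[0,0,0],"turn":[0,0,0],"claw":1}])

```text
time: 5.2
ee_pos: [589.8, 166.6, 10.4]
tcp_rot: [[-1.0, -0.0, 0.0], [-0.0, 1.0, 0.0], [-0.0, 0.0, -1.0]]
ft_force: [-0.6, -0.9, 0.1]
opening: 0.999
gripper_force: 0.0
```

Emit:
send_rows(commands=[{"delta_pos":[0,0,0],"turn":[0,0,0],"claw":1},{"delta_pos":[0,0,0],"turn":[0,0,0],"claw":1},{"delta_pos":[0,0,0],"turn":[0,0,0],"claw":1},{"delta_pos":[0,0,0],"turn":[0,0,0],"claw":1}])

```text
time: 5.53
ee_pos: [589.5, 166.6, 10.3]
tcp_rot: [[-1.0, 0.0, -0.0], [0.0, 1.0, -0.0], [0.0, -0.0, -1.0]]
ft_force: [-0.1, -0.3, -0.4]
opening: 0.999
gripper_force: 0.0
```

Emit:
send_rows(commands=[{"delta_pos":[0,0,-0.012],"turn":[0,0,0],"claw":1},{"delta_pos":[0,0,-0.025],"turn":[0,0,0],"claw":1},{"delta_pos":[0,0,-0.025],"turn":[0,0,0],"claw":1},{"delta_pos":[0,0,-0.025],"turn":[0,0,0],"claw":1},{"delta_pos":[0,0,-0.023],"turn":[0,0,0],"claw":1}])

```text
time: 5.95
ee_pos: [589.7, 166.6, 122.8]
tcp_rot: [[-1.0, -0.0, 0.001], [-0.0, 1.0, 0.0], [-0.001, 0.0, -1.0]]
ft_force: [0.7, 0.7, -0.2]
opening: 1.0
gripper_force: 0.0
```

Emit:
send_rows(commands=[{"delta_pos":[0.0094,-0.0318,0],"turn":[0,0,0],"claw":1},{"delta_pos":[0.0094,-0.0318,0],"turn":[0,0,0],"claw":1},{"delta_pos":[0.0094,-0.0318,0],"turn":[0,0,0],"claw":1},{"delta_pos":[0.0094,-0.0318,0],"turn":[0,0,0],"claw":1},{"delta_pos":[0.0094,-0.0318,0],"turn":[0,0,0],"claw":1}])

```text
time: 6.37
ee_pos: [542.1, 6.3, 121.4]
tcp_rot: [[-1.0, -0.0, 0.001], [-0.0, 1.0, -0.0], [-0.001, -0.0, -1.0]]
ft_force: [0.1, 0.5, 0.2]
opening: 0.999
gripper_force: 0.0
```

Emit:
send_rows(commands=[{"delta_pos":[0,0,0],"turn":[0,0,7.1],"claw":1},{"delta_pos":[0,0,0],"turn":[0,0,7.1],"claw":1},{"delta_pos":[0,0,0],"turn":[0,0,0],"claw":1},{"delta_pos":[0,0,0],"turn":[0,0,0],"claw":1}])

```text
time: 6.7
ee_pos: [542.7, 7.5, 121.0]
tcp_rot: [[-0.97, 0.242, 0.001], [0.242, 0.97, -0.0], [-0.001, 0.0, -1.0]]
ft_force: [0.5, -0.1, -0.2]
opening: 1.0
gripper_force: 0.0
```

```bash
python3 - <<'E'
from h import *
s=robot.get_state();print(s["ee_pos"],s["tcp_rot"][:2,:2])
p=wrist(); tops(p)
E
```

```text
[542.7498378    7.50795452 121.03777389] [[-0.97035498  0.24168285]
 [ 0.24168287  0.97035529]]
[427.5  27.1] [61. 46.] 64.0 bgr [125. 127. 161.] [ 249    0  114   81 7133]
[ 416.1 -132.8] [92. 61.] 68.8 bgr [ 71. 125. 242.] [    0    26   135   111 12769]
[543.1   6.9] [60. 91.] -14.3 bgr [ 75. 134. 164.] [  274   148    90   121 10175]
[588.6 166.4] [62. 92.] -0.1 bgr [125. 220. 238.] [ 496  150   91  130 9668]
[ 561.9 -161.3] [62. 79.] -0.2 bgr [123. 216. 234.] [  59  227  110   99 6463]
```

The left carton is back in place, within 2 mm, and the gripper is aligned over the middle one.

Emit:
send_rows(commands=[{"delta_pos":[0,0,0.018],"turn":[0,0,0],"claw":1},{"delta_pos":[0,0,0.018],"turn":[0,0,0],"claw":1},{"delta_pos":[0,0,0.018],"turn":[0,0,0],"claw":1},{"delta_pos":[0,0,0.018],"turn":[0,0,0],"claw":1},{"delta_pos":[0,0,0.018],"turn":[0,0,0],"claw":1}])

```text
time: 7.17
ee_pos: [542.7, 8.1, 29.8]
tcp_rot: [[-0.971, 0.241, 0.0], [0.241, 0.971, -0.0], [-0.0, 0.0, -1.0]]
ft_force: [-0.2, 1.0, -0.3]
opening: 1.004
gripper_force: 0.0
```

Emit:
send_rows(commands=[{"delta_pos":[0,0,0.013],"turn":[0,0,0],"claw":1},{"delta_pos":[0,0,0.007],"turn":[0,0,0],"claw":1},{"delta_pos":[0,0,0],"turn":[0,0,0],"claw":1},{"delta_pos":[0,0,0],"turn":[0,0,0],"claw":0.6},{"delta_pos":[0,0,0],"turn":[0,0,0],"claw":0.5}])

```text
time: 7.58
ee_pos: [543.2, 7.6, 11.2]
tcp_rot: [[-0.97, 0.244, 0.001], [0.244, 0.97, -0.0], [-0.001, 0.0, -1.0]]
ft_force: [0.3, 0.4, -0.1]
opening: 0.745
gripper_force: 0.0
```

Emit:
send_rows(commands=[{"delta_pos":[0,0,0],"turn":[0,0,0],"claw":0.4},{"delta_pos":[0,0,0],"turn":[0,0,0],"claw":0.4},{"delta_pos":[0,0,0],"turn":[0,0,0],"claw":0.4},{"delta_pos":[0,0,0],"turn":[0,0,0],"claw":0.4},{"delta_pos":[0,0,0],"turn":[0,0,0],"claw":0.4}])

```text
time: 8.0
ee_pos: [543.5, 7.6, 11.4]
tcp_rot: [[-0.97, 0.245, 0.002], [0.245, 0.97, -0.0], [-0.002, 0.0, -1.0]]
ft_force: [-0.0, -0.3, 7.3]
opening: 0.7
gripper_force: 65.0
```

Emit:
send_rows(commands=[{"delta_pos":[0,0,-0.006],"turn":[0,0,0],"claw":0.4},{"delta_pos":[0,0,-0.01],"turn":[0,0,0],"claw":0.4},{"delta_pos":[0,0,-0.012],"turn":[0,0,0],"claw":0.4},{"delta_pos":[0,0,-0.012],"turn":[0,0,0],"claw":0.4},{"delta_pos":[0,0,-0.01],"turn":[0,0,0],"claw":0.4}])

```text
time: 8.42
ee_pos: [542.8, 7.5, 61.9]
tcp_rot: [[-0.969, 0.245, 0.001], [0.245, 0.969, -0.0], [-0.001, 0.0, -1.0]]
ft_force: [0.6, -0.6, -1.7]
opening: 0.698
gripper_force: 64.6
```

Emit:
send_rows(commands=[{"delta_pos":[0,0,0],"turn":[0,0,0],"claw":0.4},{"delta_pos":[0,0,0],"turn":[0,0,0],"claw":0.4},{"delta_pos":[0,0,0],"turn":[0,0,0],"claw":0.4},{"delta_pos":[0,0,0],"turn":[0,0,0],"claw":0.4},{"delta_pos":[0,0,0],"turn":[0,0,0],"claw":0.4}])

```text
time: 8.83
ee_pos: [542.0, 7.6, 59.7]
tcp_rot: [[-0.969, 0.245, -0.001], [0.245, 0.969, 0.0], [0.001, -0.0, -1.0]]
ft_force: [-0.3, -0.6, -0.6]
opening: 0.694
gripper_force: 64.6
```

The middle one is light too. I'll put it back more gently and go over the right one.

Emit:
send_rows(commands=[{"delta_pos":[0,0,0.012],"turn":[0,0,0],"claw":0.4},{"delta_pos":[0,0,0.012],"turn":[0,0,0],"claw":0.4},{"delta_pos":[0,0,0.01],"turn":[0,0,0],"claw":0.4},{"delta_pos":[0,0,0.006],"turn":[0,0,0],"claw":0.4},{"delta_pos":[0,0,0.003],"turn":[0,0,0],"claw":0.4}])

```text
time: 9.25
ee_pos: [541.7, 7.6, 16.1]
tcp_rot: [[-0.969, 0.245, -0.002], [0.245, 0.969, 0.0], [0.002, -0.0, -1.0]]
ft_force: [-0.1, -0.5, -1.1]
opening: 0.696
gripper_force: 64.6
```

Emit:
send_rows(commands=[{"delta_pos":[0,0,0.003],"turn":[0,0,0],"claw":0.4},{"delta_pos":[0,0,0.002],"turn":[0,0,0],"claw":0.4},{"delta_pos":[0,0,0.001],"turn":[0,0,0],"claw":0.4},{"delta_pos":[0,0,0],"turn":[0,0,0],"claw":0.7},{"delta_pos":[0,0,0],"turn":[0,0,0],"claw":1}])

```text
time: 9.67
ee_pos: [542.9, 7.5, 11.7]
tcp_rot: [[-0.969, 0.245, 0.001], [0.245, 0.969, -0.0], [-0.001, 0.0, -1.0]]
ft_force: [0.3, -0.1, -0.9]
opening: 0.812
gripper_force: 0.0
```

Emit:
send_rows(commands=[{"delta_pos":[0,0,0],"turn":[0,0,0],"claw":1},{"delta_pos":[0,0,0],"turn":[0,0,0],"claw":1},{"delta_pos":[0,0,0],"turn":[0,0,0],"claw":1},{"delta_pos":[0,0,0],"turn":[0,0,0],"claw":1},{"delta_pos":[0,0,0],"turn":[0,0,0],"claw":1}])

```text
time: 10.08
ee_pos: [542.6, 7.6, 11.4]
tcp_rot: [[-0.969, 0.245, 0.0], [0.245, 0.969, -0.0], [-0.0, 0.0, -1.0]]
ft_force: [-0.5, -0.3, 0.5]
opening: 0.999
gripper_force: 0.0
```

Emit:
send_rows(commands=[{"delta_pos":[0,0,-0.012],"turn":[0,0,0],"claw":1},{"delta_pos":[0,0,-0.025],"turn":[0,0,0],"claw":1},{"delta_pos":[0,0,-0.025],"turn":[0,0,0],"claw":1},{"delta_pos":[0,0,-0.025],"turn":[0,0,0],"claw":1},{"delta_pos":[0,0,-0.023],"turn":[0,0,0],"claw":1}])

```text
time: 10.5
ee_pos: [542.6, 7.5, 122.7]
tcp_rot: [[-0.969, 0.245, 0.0], [0.245, 0.969, -0.0], [-0.0, 0.0, -1.0]]
ft_force: [1.3, -0.7, -0.5]
opening: 1.001
gripper_force: 0.0
```

Emit:
send_rows(commands=[{"delta_pos":[0,0,0],"turn":[0,0,-7.1],"claw":1},{"delta_pos":[0,0,0],"turn":[0,0,-7.1],"claw":1},{"delta_pos":[0,0,0],"turn":[0,0,0],"claw":1}])

```text
time: 10.75
ee_pos: [542.8, 7.5, 121.8]
tcp_rot: [[-1.0, -0.006, 0.001], [-0.006, 1.0, -0.0], [-0.001, -0.0, -1.0]]
ft_force: [-0.3, 0.6, -0.5]
opening: 1.003
gripper_force: 0.0
```

Emit:
send_rows(commands=[{"delta_pos":[-0.005,-0.034,0],"turn":[0,0,0],"claw":1},{"delta_pos":[-0.005,-0.034,0],"turn":[0,0,0],"claw":1},{"delta_pos":[-0.005,-0.034,0],"turn":[0,0,0],"claw":1},{"delta_pos":[-0.005,-0.034,0],"turn":[0,0,0],"claw":1},{"delta_pos":[-0.005,-0.034,0],"turn":[0,0,0],"claw":1}])

```text
time: 11.17
ee_pos: [567.3, -163.9, 121.0]
tcp_rot: [[-1.0, 0.005, -0.001], [0.005, 1.0, 0.0], [0.001, 0.0, -1.0]]
ft_force: [0.4, 0.2, 0.2]
opening: 0.999
gripper_force: 0.0
```

Emit:
send_rows(commands=[{"delta_pos":[0,0,0],"turn":[0,0,0],"claw":1},{"delta_pos":[0,0,0],"turn":[0,0,0],"claw":1}])

```text
time: 11.33
ee_pos: [567.3, -164.1, 120.7]
tcp_rot: [[-1.0, 0.007, -0.001], [0.007, 1.0, 0.0], [0.001, 0.0, -1.0]]
ft_force: [0.2, 0.8, -0.7]
opening: 1.0
gripper_force: 0.0
```

```bash
python3 - <<'E'
from h import *
s=robot.get_state();print(s["ee_pos"],s["tcp_rot"][:2,:2])
p=wrist(); tops(p); print("rim"); tops(p,24,36)
E
```

```text
[ 567.29104198 -164.09673719  120.69878019] [[-0.99997724  0.00672048]
 [ 0.00672033  0.99997738]]
[ 447.  -130.3] [78. 26.] 89.7 bgr [ 49.  59. 192.] [ 309    0  132   49 3315]
[438.3  20.9] [61. 23.] 63.1 bgr [148. 173. 205.] [ 568    0   72   55 2286]
[542.4   7.7] [63. 91.] -14.5 bgr [135. 227. 240.] [  497   101   135   142 10876]
[ 568.3 -161.9] [60. 91.] -0.4 bgr [ 82. 147. 179.] [  278   149    90   121 10189]
rim
[ 509.4 -359.2] [161. 162.] -87.2 bgr [211. 124.  59.] [   0    0  184  231 3196]
```

Emit:
send_rows(commands=[{"delta_pos":[-0.001,0.002,0.018],"turn":[0,0,0],"claw":1},{"delta_pos":[0,0,0.018],"turn":[0,0,0],"claw":1},{"delta_pos":[0,0,0.018],"turn":[0,0,0],"claw":1},{"delta_pos":[0,0,0.018],"turn":[0,0,0],"claw":1},{"delta_pos":[0,0,0.018],"turn":[0,0,0],"claw":1}])

```text
time: 11.8
ee_pos: [568.2, -158.7, 30.5]
tcp_rot: [[-1.0, 0.001, -0.001], [0.001, 1.0, 0.0], [0.001, 0.0, -1.0]]
ft_force: [0.3, 0.0, 0.5]
opening: 1.001
gripper_force: 0.0
```

Emit:
send_rows(commands=[{"delta_pos":[0,0,0.013],"turn":[0,0,0],"claw":1},{"delta_pos":[0,0,0.007],"turn":[0,0,0],"claw":1},{"delta_pos":[0,0,0],"turn":[0,0,0],"claw":1},{"delta_pos":[0,0,0],"turn":[0,0,0],"claw":0.6},{"delta_pos":[0,0,0],"turn":[0,0,0],"claw":0.5}])

```text
time: 12.22
ee_pos: [569.1, -160.3, 12.2]
tcp_rot: [[-1.0, -0.0, 0.001], [-0.0, 1.0, -0.0], [-0.001, -0.0, -1.0]]
ft_force: [-0.3, -0.5, 1.1]
opening: 0.746
gripper_force: 0.0
```

Emit:
send_rows(commands=[{"delta_pos":[0,0,0],"turn":[0,0,0],"claw":0.4},{"delta_pos":[0,0,0],"turn":[0,0,0],"claw":0.4},{"delta_pos":[0,0,0],"turn":[0,0,0],"claw":0.4},{"delta_pos":[0,0,0],"turn":[0,0,0],"claw":0.4},{"delta_pos":[0,0,0],"turn":[0,0,0],"claw":0.4}], squeeze=80)

```text
time: 12.63
ee_pos: [569.5, -160.8, 12.7]
tcp_rot: [[-1.0, 0.0, 0.002], [0.0, 1.0, -0.001], [-0.002, -0.001, -1.0]]
ft_force: [-0.9, 0.8, 6.5]
opening: 0.693
gripper_force: 87.4
```

Emit:
send_rows(commands=[{"delta_pos":[0,0,-0.006],"turn":[0,0,0],"claw":0.4},{"delta_pos":[0,0,-0.01],"turn":[0,0,0],"claw":0.4},{"delta_pos":[0,0,-0.012],"turn":[0,0,0],"claw":0.4},{"delta_pos":[0,0,-0.012],"turn":[0,0,0],"claw":0.4},{"delta_pos":[0,0,-0.01],"turn":[0,0,0],"claw":0.4}])

```text
time: 13.05
ee_pos: [568.5, -160.5, 62.7]
tcp_rot: [[-1.0, 0.0, 0.0], [0.0, 1.0, -0.0], [-0.0, -0.0, -1.0]]
ft_force: [0.2, 0.2, -4.3]
opening: 0.695
gripper_force: 86.9
```

Emit:
send_rows(commands=[{"delta_pos":[0,0,0],"turn":[0,0,0],"claw":0.4},{"delta_pos":[0,0,0],"turn":[0,0,0],"claw":0.4},{"delta_pos":[0,0,0],"turn":[0,0,0],"claw":0.4},{"delta_pos":[0,0,0],"turn":[0,0,0],"claw":0.4},{"delta_pos":[0,0,0],"turn":[0,0,0],"claw":0.4}])

```text
time: 13.47
ee_pos: [568.0, -160.2, 60.6]
tcp_rot: [[-1.0, 0.0, -0.001], [0.0, 1.0, 0.001], [0.001, 0.001, -1.0]]
ft_force: [0.6, -0.5, -4.3]
opening: 0.698
gripper_force: 86.9
```

```bash
python3 - <<'E'
from h import *
p=robot.snapshot("side"); cv2.imwrite("pics/s2.png",p["pixels"]); s=robot.get_state(); print(s["ft_force"],s["joint_efforts"],s["ee_pos"])
E
```

```text
[ 0.13026583 -0.04910913 -4.08277569] [ 3.83183724e-03 -6.86597371e+01  2.95571834e+01  2.60521023e-02
 -4.36585047e-03  2.12133486e-04] [ 568.10078827 -160.27703202   60.68459141]
```

View pics/s2.png

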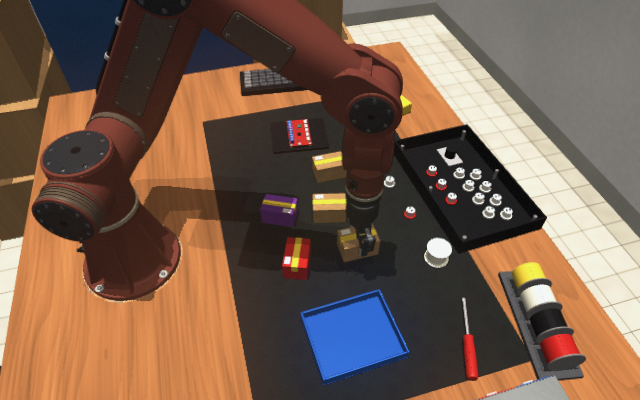

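The right carton is the heavy one, at about 4.2 N, and it is held upright in the side view at (358,245). I'll raise it and carry it over the tray at (488,-364).

Emit:
send_rows(commands=[{"delta_pos":[0,0,-0.008],"turn":[0,0,0],"claw":0.4},{"delta_pos":[0,0,-0.015],"turn":[0,0,0],"claw":0.4},{"delta_pos":[0,0,-0.015],"turn":[0,0,0],"claw":0.4},{"delta_pos":[0,0,-0.01],"turn":[0,0,0],"claw":0.4},{"delta_pos":[0.005,-0.012,-0.002],"turn":[0,0,0],"claw":0.4}])

```text
time: 13.93
ee_pos: [565.2, -171.5, 113.6]
tcp_rot: [[-1.0, -0.002, 0.003], [-0.002, 1.0, -0.0], [-0.003, -0.0, -1.0]]
ft_force: [0.6, 0.2, -4.4]
opening: 0.692
gripper_force: 87.0
```

Emit:
send_rows(commands=[{"delta_pos":[0.01,-0.024,0],"turn":[0,0,0],"claw":0.4},{"delta_pos":[0.01,-0.026,0],"turn":[0,0,0],"claw":0.4},{"delta_pos":[0.01,-0.026,0],"turn":[0,0,0],"claw":0.4},{"delta_pos":[0.01,-0.026,0],"turn":[0,0,0],"claw":0.4},{"delta_pos":[0.01,-0.026,0],"turn":[0,0,0],"claw":0.4}])

```text
time: 14.35
ee_pos: [512.4, -302.0, 111.2]
tcp_rot: [[-1.0, -0.0, -0.0], [-0.0, 1.0, -0.0], [0.0, -0.0, -1.0]]
ft_force: [0.8, -0.1, -4.8]
opening: 0.69
gripper_force: 87.1
```

Emit:
send_rows(commands=[{"delta_pos":[0.01,-0.026,0],"turn":[0,0,0],"claw":0.4},{"delta_pos":[0.01,-0.024,0],"turn":[0,0,0],"claw":0.4},{"delta_pos":[0.005,-0.014,0],"turn":[0,0,0],"claw":0.4},{"delta_pos":[0,0,0],"turn":[0,0,-3],"claw":0.4},{"delta_pos":[0,0,0],"turn":[0,0,0],"claw":0.4}])

```text
time: 14.77
ee_pos: [487.7, -365.5, 111.0]
tcp_rot: [[-0.999, -0.053, -0.0], [-0.053, 0.999, 0.0], [0.0, 0.0, -1.0]]
ft_force: [0.3, 0.2, -4.8]
opening: 0.698
gripper_force: 87.3
```

Emit:
send_rows(commands=[{"delta_pos":[0,0,0],"turn":[0,0,0],"claw":0.4},{"delta_pos":[0,0,0.01],"turn":[0,0,0],"claw":0.4},{"delta_pos":[0,0,0.015],"turn":[0,0,0],"claw":0.4},{"delta_pos":[0,0,0.015],"turn":[0,0,0],"claw":0.4},{"delta_pos":[0,0,0.01],"turn":[0,0,0],"claw":0.4}])

```text
time: 15.18
ee_pos: [488.2, -363.1, 59.4]
tcp_rot: [[-0.999, -0.053, -0.001], [-0.053, 0.999, 0.001], [0.001, 0.001, -1.0]]
ft_force: [-0.2, -0.6, -4.4]
opening: 0.69
gripper_force: 87.3
```

Emit:
send_rows(commands=[{"delta_pos":[0,0,0],"turn":[0,0,0],"claw":0.4},{"delta_pos":[0,0,0],"turn":[0,0,0],"claw":0.4},{"delta_pos":[0,0,0],"turn":[0,0,0],"claw":0.4}])

```text
time: 15.43
ee_pos: [489.0, -364.5, 61.8]
tcp_rot: [[-0.999, -0.052, 0.001], [-0.052, 0.999, -0.0], [-0.0, -0.001, -1.0]]
ft_force: [0.8, -1.2, -3.8]
opening: 0.695
gripper_force: 87.2
```

Emit:
send_rows(commands=[{"delta_pos":[0,0,0.01],"turn":[0,0,0],"claw":0.4},{"delta_pos":[0,0,0.011],"turn":[0,0,0],"claw":0.4},{"delta_pos":[0,0,0.008],"turn":[0,0,0],"claw":0.4},{"delta_pos":[0,0,0.005],"turn":[0,0,0],"claw":0.4},{"delta_pos":[0,0,0.002],"turn":[0,0,0],"claw":0.4}])

```text
time: 15.85
ee_pos: [487.8, -363.8, 23.8]
tcp_rot: [[-0.999, -0.052, -0.002], [-0.052, 0.999, 0.001], [0.001, 0.002, -1.0]]
ft_force: [-0.9, 0.4, -5.3]
opening: 0.699
gripper_force: 87.2
```

Emit:
send_rows(commands=[{"delta_pos":[0,0,0.002],"turn":[0,0,0],"claw":0.4},{"delta_pos":[0,0,0.001],"turn":[0,0,0],"claw":0.4},{"delta_pos":[0,0,0.001],"turn":[0,0,0],"claw":0.4},{"delta_pos":[0,0,0.001],"turn":[0,0,0],"claw":0.4},{"delta_pos":[0,0,0.001],"turn":[0,0,0],"claw":0.4}])

```text
time: 16.27
ee_pos: [488.7, -364.6, 19.5]
tcp_rot: [[-0.999, -0.052, 0.0], [-0.052, 0.999, -0.0], [-0.0, -0.0, -1.0]]
ft_force: [-0.0, 0.4, -3.6]
opening: 0.694
gripper_force: 87.2
```

Emit:
send_rows(commands=[{"delta_pos":[0,0,0.001],"turn":[0,0,0],"claw":0.4},{"delta_pos":[0,0,0.001],"turn":[0,0,0],"claw":0.4},{"delta_pos":[0,0,0],"turn":[0,0,0],"claw":0.4},{"delta_pos":[0,0,0],"turn":[0,0,0],"claw":0.4}])

```text
time: 16.6
ee_pos: [488.6, -364.6, 17.7]
tcp_rot: [[-0.999, -0.052, 0.0], [-0.052, 0.999, -0.0], [-0.0, -0.0, -1.0]]
ft_force: [-2.2, 1.5, 1.6]
opening: 0.691
gripper_force: 87.5
```

The carton is resting on the tray floor. I'll release it, let it settle and rise.

Emit:
send_rows(commands=[{"delta_pos":[0,0,0],"turn":[0,0,0],"claw":0.7},{"delta_pos":[0,0,0],"turn":[0,0,0],"claw":0.8},{"delta_pos":[0,0,0],"turn":[0,0,0],"claw":1},{"delta_pos":[0,0,0],"turn":[0,0,0],"claw":1},{"delta_pos":[0,0,0],"turn":[0,0,0],"claw":1}])

```text
time: 17.02
ee_pos: [488.7, -364.6, 17.5]
tcp_rot: [[-0.999, -0.052, 0.0], [-0.052, 0.999, -0.0], [-0.0, -0.0, -1.0]]
ft_force: [-0.2, 0.4, 1.0]
opening: 1.0
gripper_force: 0.0
```

Emit:
send_rows(commands=[{"delta_pos":[0,0,0],"turn":[0,0,0],"claw":1},{"delta_pos":[0,0,0],"turn":[0,0,0],"claw":1},{"delta_pos":[0,0,0],"turn":[0,0,0],"claw":1},{"delta_pos":[0,0,0],"turn":[0,0,0],"claw":1}])

```text
time: 17.35
ee_pos: [488.5, -364.5, 17.3]
tcp_rot: [[-0.999, -0.052, 0.0], [-0.052, 0.999, -0.0], [-0.0, -0.0, -1.0]]
ft_force: [1.3, 0.6, -0.8]
opening: 0.994
gripper_force: 0.0
```

Emit:
send_rows(commands=[{"delta_pos":[0,0,-0.012],"turn":[0,0,0],"claw":1},{"delta_pos":[0,0,-0.025],"turn":[0,0,0],"claw":1},{"delta_pos":[0,0,-0.03],"turn":[0,0,0],"claw":1},{"delta_pos":[0,0,-0.03],"turn":[0,0,0],"claw":1},{"delta_pos":[0,0,-0.02],"turn":[0,0,0],"claw":1}])

```text
time: 17.77
ee_pos: [489.3, -365.1, 138.2]
tcp_rot: [[-0.999, -0.052, 0.002], [-0.052, 0.999, -0.002], [-0.002, -0.002, -1.0]]
ft_force: [1.1, -0.8, -0.8]
opening: 0.999
gripper_force: 0.0
```

Emit:
send_rows(commands=[{"delta_pos":[0,0,0],"turn":[0,0,0],"claw":1},{"delta_pos":[0,0,0],"turn":[0,0,0],"claw":1}])

```text
time: 17.93
ee_pos: [489.3, -365.2, 136.4]
tcp_rot: [[-0.999, -0.052, 0.002], [-0.052, 0.999, -0.002], [-0.002, -0.002, -1.0]]
ft_force: [0.2, 0.1, -0.0]
opening: 0.996
gripper_force: 0.0
```

```bash
python3 - <<'E'
from h import *
p=wrist(); cv2.imwrite("pics/w2.png",p["pixels"]); tops(p,48,68); print("top"); p=robot.snapshot("top"); 
for n,(u0,v0) in dict(L=(267,165),M=(322,180)).items():
    vv,uu=np.mgrid[v0-28:v0+28,u0-25:u0+25]
    w=world(p,uu.ravel(),vv.ravel()); w=w[(w[:,2]>49)&(w[:,2]<62)]
    print(n,cv2.minAreaRect(w[:,:2].astype(np.float32)))
E
```

```text
[ 412.1 -141.9] [75. 61.] 68.9 bgr [ 67. 124. 219.] [ 567   56   73  120 5164]
[ 488.  -365.1] [92. 60.] 3.0 bgr [127. 178. 205.] [ 278  141   86  119 9520]
[ 582.4 -618.7] [182.   7.] 0.1 bgr [78. 61. 84.] [   0  188   52  192 2978]
top
L ((587.7750854492188, 166.67413330078125), (91.97577667236328, 60.81459045410156), 0.12045985460281372)
M ((540.8637084960938, 7.695163726806641), (59.96546173095703, 90.65853881835938), 75.8614501953125)
```

View pics/w2.png

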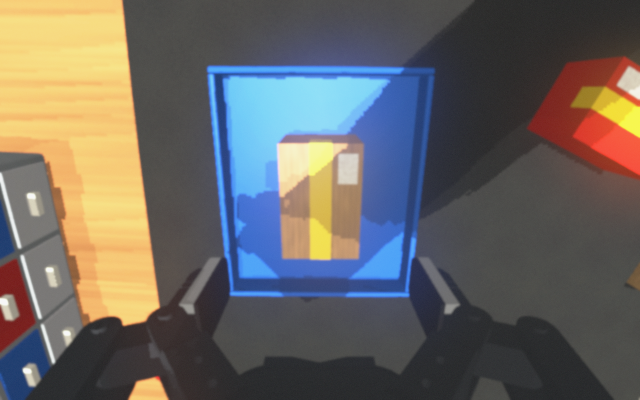

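The carton stands flat and centred in the tray at (320,200), and the light ones are within 2 mm of their start positions. I'll hand it in.

```bash
python3 -c "
from cell import robot
print(robot.close_job())"
```

```text
the job is handed in; nothing more can be done
None
```

The right carton was the heavy one (about 0.42 kg): it now stands upright and centred in the blue tray, both light cartons are within about 2 mm of where they started, and I handed the job in at about 18 s with no verdict returned.

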